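# Hold the tall circuit card over the test socket

### The arm

A 7-joint arm with a two-finger parallel gripper is mounted at the origin on the work surface. World frame = base frame: x ahead of the robot, y to its left, z up, the work surface at z = 0. Lengths are in m, angles in rad, forces in N, time in s.
With the tool pointing down it reaches from about 0.4 to 0.875 m from the base axis. Payload 6.5 kg.
Tool frame: the origin (TCP) lies at the very end of the fingers, on their centre line; the grasp point (between the pads) lies 19 mm behind it; z points along the fingers, y is the line along which they close (so a half turn about z gives the same grasp; the last joint's range is limited). The gripper opens to 88 mm and grips with 3 to 60 N. Pads are 18 mm wide; open, the fingers measure 123 mm over their backs; the gripper's body (75 mm by 187 mm) begins 45 mm behind the grasp point.
Start: joints at [-1.187, 0.536, -0.004, 1.538, 0.003, 1.067, -0.071], TCP at [0.283, 0.585, 0.239] pointing down, gripper open.
Joint ranges: [-2.7, 2.7], [-0.37, 2.16], [-1.27, 1.26], [0.24, 2.4], [-1.31, 4.45], [0.19, 1.91], [-2.76, 2.76]. Speed limits (rad/s): [2.39, 2.39, 3.14, 3.14, 3.14, 3.14, 3.14].

### API

Orientations are given as a unit quaternion [w, x, y, z].
In Python, from workcell import bot gives the robot as it stands. Calls block until the motion is done:
- bot.move_to(position, orientation): joint-space move of the TCP to a pose.
- bot.servo_line(position, ori=None, max_speed=0.15, guard=None): straight line of the TCP; ori=None keeps the orientation; max_speed is the mean speed in m/s. With guard (N) it stops when the force on the tool has changed by that much, and returns True; else False.
- bot.move_j(angles): joint-space move.
- bot.grip(opening): finger opening in m; the grip force is fixed at half the most; returns when the fingers have stopped.
- bot.sleep(seconds).
- bot.inverse_kinematics(position, orientation): joint angles nearest the present ones, or None.
- bot.get_image(name): name is "scene" or "top"; returns the picture (480x640x3 uint8, blue, green, red); there is no depth.
- bot.get_calibration(name): a dict with "intrinsics" (3x3 intrinsics, pixels), "camera_from_world" (4x4, takes a point from world to camera coordinates). Camera axes: x right, y down, z forward; pixel columns grow to the right and rows downward; lengths in m; the calibration is good to about 2 mm. A picture is of the moment at which its call begins. get_calibration takes no time and is no camera call.
A pose or a line that the arm cannot do raises bot.Unreachable and nothing moves.
- bot.sign_off(): hands the job in; it is judged then, once.
Trained networks look in the newest picture that a camera, given by its name, has taken for a name from the list of things; names that differ only in an ending like _2 or _b are one class to them, and where a whole thing is asked for, a point or a joint stands for the part that bears it (a point fixed in the world has none). Each returns a list of dicts, best first, with "p" (0 to 1); they miss things now and then, are a little off and sometimes report something else, mostly with a low value. They report only what shows in the picture. A call takes as long as a camera call.
- bot.look_for(camera, query): "bbox" ([left, top, right, bottom] in pixels, round what is visible of it).
- bot.spot_point(camera, query): "point" ([column, row] in pixels: a listed point, or the origin of a listed thing).
Readings, each from a call of its own:
- bot.read_t(): time.
- bot.read_qpos(): joint angles.
- bot.read_joint_vel(): joint speeds.
- bot.read_joint_efforts(): joint torques, N m.
- bot.read_eef_pos(): TCP position.
- bot.read_tcp_rot(): TCP orientation.
- bot.read_contact_force(): force on the tool from outside, world axes, zero at the start.
- bot.read_torque(): the same for the moment, N m.
- bot.read_opening(): finger opening in m.
- bot.read_gripper_force(): force on a finger pad.
Only numpy, scipy, OpenCV 4.12 (cv2) and the standard library are available. Lean on these libraries where they do the work, as an engineer would, in place of code of your own. Each camera call takes 0.05 s, during which the arm holds its last target. There are 200 camera calls.

### The job

Slide the tall circuit card (the one with the metal grip bar along its top edge) straight up out of the slotted rack, and carry it over the top of the bench power supply to the test jig. Finish while still holding it: upright, lined up lengthwise and crosswise with the slot of the socket, its bottom edge hovering about one centimetre above the socket so the contacts can be compared; it must not touch the jig, and you do not let go. Do not bump the power supply, and leave the two short cards in the rack and the spool and battery where they are.

Things in the scene. Friction and masses are not known exactly. Their poses are not given: they have to be found in the camera images.
- card: the tall card to move: green board 100 wide (x), 3 thick (y), 100 mm tall (z, up), upright in one of the rack's three slots; an aluminium grip bar 44 long (x), 10 thick (y), 16 high sits centred on its top edge, 86 to 102 mm up. Chips stand out up to 6 mm from the -y face below 64 mm, small blocks 1 mm at 74 to 82 mm. Origin: centre of the bottom edge. About 0.12 kg; may be turned end for end
- card_grip (a point): centre of the card's grip bar, 94 mm above the card's bottom edge: the place to pinch it across its 10 mm thickness, from above
- rack: fixed slotted rack, left or right of the supply: aluminium base 128 (x) by 136 (y) by 10 mm thick that the cards stand on; at both x ends a black cheek up to 60 mm above the table with three upright grooves 5 mm wide, 8 mm deep, open on top, at y = -40, 0 and 40 mm. A card spans from cheek to cheek along x, with 1 mm play on each face. Origin: centre of the underside, on the table
- short_a: short circuit card, a bystander: 100 x 3 x 66 mm tall, no grip bar, standing in another groove of the rack (its top 76 mm above the table). Origin: centre of the bottom edge
- short_b: second short circuit card, a bystander, like the first, in the remaining groove
- jig: fixed test jig: grey box 170 mm (x) by 110 mm (y), 30 mm high, with a white socket 120 mm (x) by 18 mm (y) standing on its middle up to 52 mm above the table; low lamps and buttons up to 36 mm. Origin: centre of its underside
- socket_mouth (a point): centre of the mouth of the socket's slot, 52 mm above the table; the slot is 104 mm long along this point's x axis and 6 mm wide along its y axis; z is up. The card's bottom edge is to hover above it, lying along its x axis
- supply: fixed bench power supply standing between rack and jig: blue box 280 mm (x, from the robot outwards) by 130 mm (y), top 100 mm above the table, with knobs reaching 13 mm beyond its +x face. Origin: centre of its underside
- spool: loose solder spool standing on the table beyond the work, 54 mm in diameter, 34 mm high, a bystander. Origin: centre of its underside
- battery: loose block battery standing on the table beyond the work, 26 x 17 x 44 mm high with 3 mm studs, a bystander. Origin: centre of its underside

How it is judged:
On the way, in this order (a step that is already met when the one before it is completed fails the run):
1. the tall card has been slid up until its bottom edge is above the rack's cheeks (z of card in the frame of rack above 0.062 m and x of card in the frame of rack between -0.04 and 0.04 m and y of card in the frame of rack between -0.075 and 0.075 m), for 0.05 s.
2. the card is above the power supply, its bottom edge higher than the supply's top (z of card in the frame of supply above 0.1 m and x of card in the frame of supply between -0.16 and 0.16 m and y of card in the frame of supply between -0.065 and 0.065 m), for 0.05 s.
At the end, for the whole second after the job is handed in: Card held in the fingers, still (under 20 mm/s), off the jig, upright and in line with the slot within 0.09 rad; bottom edge centre 3 to 20 mm above the socket mouth, within 7 mm along and 5 mm across the slot; short cards, spool and battery within 20 mm of their starts (z of card in the frame of socket_mouth between 0.003 and 0.02 m and x of card in the frame of socket_mouth between -0.007 and 0.007 m and y of card in the frame of socket_mouth between -0.005 and 0.005 m and angle between the x axis of card and the x axis of socket_mouth, either way round below 0.09 rad and angle between card's own z axis and vertical below 0.09 rad and contact force between card and the fingers above 1 N and contact force between card and jig below 0.05 N and linear speed of card below 0.02 m/s and distance of each of short_a, short_b, spool, battery from where it was at the start of the episode below 0.02 m); the arm keeps its last pose, push and grip.
It fails at once if a short card, the spool or the battery is moved more than 20 mm (distance of any of short_a, short_b, spool, battery from where it was at the start of the episode above 0.02 m).
It fails at once if the card touches the jig with more than 1 N (contact force between card and jig above 1 N).
It fails at once if the power supply is bumped (more than 2 N) (contact force between supply and anything else above 2 N).
It also fails if it takes over 51 s, if anything falls off the work surface, if the arm or the gripper's body presses on something with over 40 N, if the wrist force passes 120 N, or if a joint passes its speed limit or range.

## Working session

There is one attempt and no reset: what is moved stays moved. The work goes in short steps, each a Python script; the robot and the scene stay as the last script left them, time stands still between calls to the robot, and variables do not carry over. Pictures are saved under pics/ and viewed, at most 10 in all, crops included, and the job is handed in when it is done.

```bash
mkdir -p pics
python3 - <<'E'
from workcell import bot
import cv2,numpy as np
np.set_printoptions(precision=4,suppress=True)
for c in("scene","top"):
    cv2.imwrite(f"pics/{c}0.png",bot.get_image(c))
    k=bot.get_calibration(c);print(c,k["intrinsics"],k["camera_from_world"])
    for q in("card","card_grip","rack","short_a","jig","socket_mouth","supply"):
        print(q,[(np.round(d["point"],1).tolist(),round(d["p"],2)) for d in bot.spot_point(c,q)[:3]],[(np.round(d["bbox"]).tolist(),round(d["p"],2)) for d in bot.look_for(c,q)[:2]])
print(bot.read_t(),bot.read_tcp_rot())
E
```

```text
scene [[512.2105   0.     309.5147]
 [  0.     512.2105 243.8063]
 [  0.       0.       1.    ]] [[ 0.767   0.6417  0.0063 -0.4579]
 [ 0.428  -0.5041 -0.7501 -0.2027]
 [-0.4782  0.578  -0.6612  1.2816]
 [ 0.      0.      0.      1.    ]]
card [([209.0, 323.1], 0.68), ([272.5, 252.7], 0.25)] [([180.0, 271.0, 216.0, 325.0], 0.8)]
card_grip [([200.7, 286.9], 0.6)] [([180.0, 268.0, 225.0, 324.0], 0.69)]
rack [([192.5, 338.3], 0.73)] [([129.0, 286.0, 241.0, 385.0], 0.82)]
short_a [([165.5, 355.3], 0.84), ([186.2, 334.7], 0.59)] [([142.0, 314.0, 180.0, 354.0], 0.85), ([160.0, 294.0, 203.0, 339.0], 0.79)]
jig [([356.2, 200.0], 0.62)] [([313.0, 168.0, 397.0, 228.0], 0.93)]
socket_mouth [([357.7, 178.6], 0.65)] [([316.0, 164.0, 398.0, 224.0], 0.69), ([139.0, 311.0, 184.0, 351.0], 0.21)]
supply [([276.9, 252.6], 0.78)] [([201.0, 176.0, 350.0, 298.0], 0.87)]
top [[544.5158   0.     313.8758]
 [  0.     544.5158 233.979 ]
 [  0.       0.       1.    ]] [[-0.0038 -0.9999  0.0147 -0.0145]
 [-0.9986  0.0031 -0.0529  0.6008]
 [ 0.0528 -0.0149 -0.9985  1.2069]
 [ 0.      0.      0.      1.    ]]
card [([406.2, 255.8], 0.62)] [([406.0, 233.0, 419.0, 280.0], 0.71)]
card_grip [([416.5, 257.8], 0.69)] [([408.0, 230.0, 420.0, 282.0], 0.68)]
rack [([421.1, 256.0], 0.87)] [([391.0, 225.0, 460.0, 285.0], 0.85)]
short_a [([439.6, 258.4], 0.75), ([427.9, 256.7], 0.7), ([240.2, 172.7], 0.67)] [([427.0, 234.0, 434.0, 280.0], 0.93), ([438.0, 239.0, 455.0, 282.0], 0.72)]
jig [([198.0, 269.5], 0.59)] [([162.0, 226.0, 230.0, 310.0], 0.7)]
socket_mouth [([193.6, 268.0], 0.93)] [([167.0, 226.0, 230.0, 311.0], 0.87)]
supply [([312.4, 273.7], 0.98), ([413.9, 259.0], 0.25)] [([280.0, 202.0, 344.0, 345.0], 0.95)]
1.5 [0.     0.223  0.9748 0.    ]
```

View pics/scene0.png

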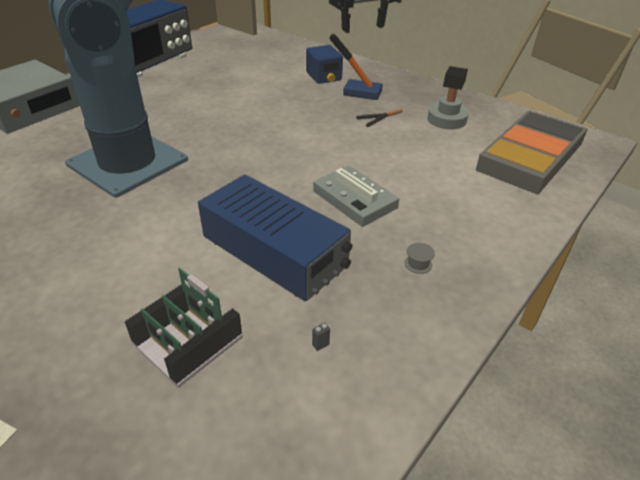

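View pics/top0.png

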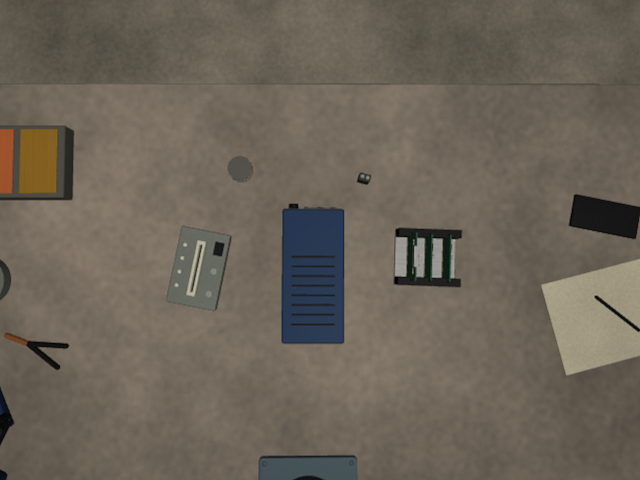

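The tall card is in the rack groove nearest the supply: top view about (413, 257), with the supply at (313, 275). The jig is tilted at (198, 268), with its socket at (196, 268). I'll measure the jig and rack more finely.

```bash
cat > h.py <<'E'
import cv2,numpy as np
from workcell import bot
def cast(c,uv,z):
    k=bot.get_calibration(c);K=k["intrinsics"];T=np.array(k["camera_from_world"])
    d=T[:3,:3].T@np.linalg.solve(K,[uv[0],uv[1],1]);o=-T[:3,:3].T@T[:3,3]
    return (o+d*(z-o[2])/d[2])
def proj(c,p):
    k=bot.get_calibration(c);T=np.array(k["camera_from_world"])
    q=np.array(k["intrinsics"])@(T[:3,:3]@np.array(p)+T[:3,3]);return q[:2]/q[2]
E
python3 - <<'E'
from h import *
np.set_printoptions(precision=4,suppress=True)
t=cv2.imread("pics/top0.png");s=cv2.imread("pics/scene0.png")
b=t.astype(int)
a=cv2.resize(t[215:320,155:240],None,fx=5.5,fy=5.5,interpolation=cv2.INTER_CUBIC)[:577]
d=cv2.resize(t[220:292,385:467],None,fx=5,fy=5,interpolation=cv2.INTER_CUBIC)[:300]
im=np.zeros((600,800,3),np.uint8)
a=cv2.resize(t[215:315,160:240],(400,500),interpolation=cv2.INTER_CUBIC);d=cv2.resize(t[220:300,387:467],(400,400),interpolation=cv2.INTER_CUBIC)
im[:500,:400]=a;im[:400,400:]=d;cv2.imwrite("pics/crop1.png",im)
# white socket
m=np.zeros(t.shape[:2],np.uint8);m[235:300,182:212]=(t[235:300,182:212].min(2)>165)*255
n,l,st,ce=cv2.connectedComponentsWithStats(m);i=1+np.argmax(st[1:,4])
pts=np.argwhere(l==i)[:,::-1].astype(np.float32);r=cv2.minAreaRect(pts);print("socket",st[i],r)
bx=np.array([cast("top",p,.052)[:2] for p in cv2.boxPoints(r)]);print(bx,bx.mean(0))
# grip
m=np.zeros_like(m);m[240:275,408:425]=(t[240:275,408:425].min(2)>120)*255
for z,q,uv in((.052,"mouth",(193.6,268)),(.104,"grip",(416.5,257.8)),(0,"rack",(421.1,256)),(0,"supply",(312.4,273.7)),(0,"jig",(198,269.5))):print(q,cast("top",uv,z))
for z,q,uv in((.052,"mouth",(357.7,178.6)),(.104,"grip",(200.7,286.9)),(0,"rack",(192.5,338.3)),(0,"supply",(276.9,252.6)),(0,"jig",(356.2,200))):print(q,cast("scene",uv,z))
E
```

```text
Traceback (most recent call last):
ValueError: attempt to get argmax of an empty sequence
```

View pics/crop1.png

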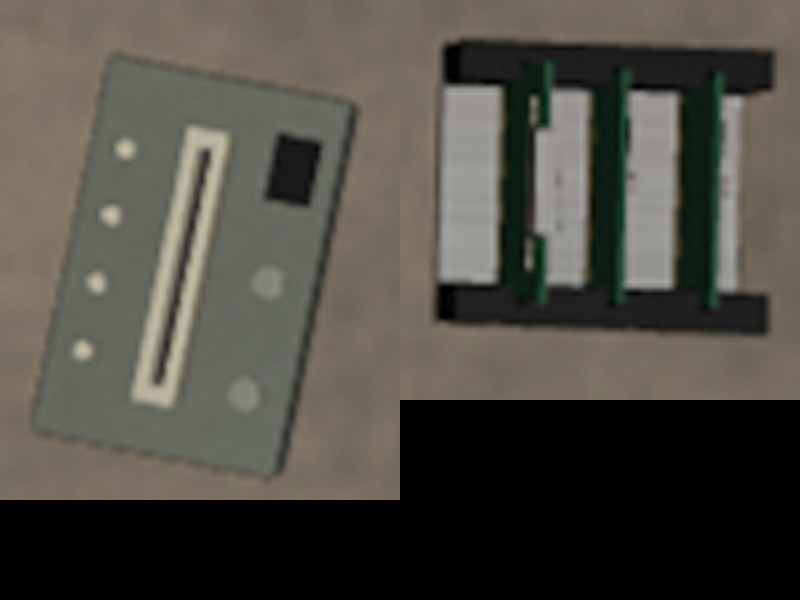

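The socket's cream frame is centred near (196, 268) px and tilted about 12°. The grip bar is near (416.2, 256) px, and the rack is yawed about 1.7°. Next I'll compute world poses.

Run:
```python
from h import *
np.set_printoptions(precision=4,suppress=True)
t=cv2.imread("pics/top0.png")
px=lambda x,y,ox,oy:(ox+(x+.5)/5-.5,oy+(y+.5)/5-.5)
def yaw(p,q):d=(p-q)[:2];return np.degrees(np.arctan2(d[1],d[0]))
J=lambda x,y,z:cast("top",px(x,y,160,215),z)
R=lambda x,y,z:cast("top",px(x-400,y,387,220),z)
m=np.zeros(t.shape[:2],np.uint8);m[235:300,182:212]=(t[235:300,182:212].min(2)>135)*255
n,l,st,ce=cv2.connectedComponentsWithStats(m)
i=1+np.argmax(st[1:,4]);r=cv2.minAreaRect(np.argwhere(l==i)[:,::-1].astype(np.float32));print("socket",st[i],r)
bx=np.array([cast("top",p,.052)[:2] for p in cv2.boxPoints(r)]);print(bx,bx.mean(0))
c=[J(*p,.052) for p in((187,127),(230,132),(175,408),(132,401))];print("sock corners",np.mean(c,0),yaw(c[0],c[3]),yaw(c[1],c[2]))
c=[J(*p,.03) for p in((108,53),(357,103),(280,477),(34,431))];print("jig",np.mean(c,0),yaw(c[0],c[3]),yaw(c[1],c[2]))
print("rack yaw",yaw(R(443,40,.06),R(775,50,.06))-90,yaw(R(437,322,.06),R(768,334,.06))-90)
c=[R(*p,.06) for p in((458,40),(775,50),(768,334),(452,322))];print("rack",np.mean(c,0),c)
print("card top yaw",yaw(R(549,63,.11),R(541,303,.11)), "grip",R(547.5,181,.11),R(545,182,.11))
for z,q,uv in((.052,"mouth",(193.6,268)),(.104,"grip",(416.5,257.8)),(0,"rack",(421.1,256)),(0,"supply",(312.4,273.7)),(0,"jig",(198,269.5))):print(q,cast("top",uv,z))
for z,q,uv in((.052,"mouth",(357.7,178.6)),(.104,"grip",(200.7,286.9)),(0,"rack",(192.5,338.3)),(0,"supply",(276.9,252.6)),(0,"jig",(356.2,200))):print(q,cast("scene",uv,z))
```

```text
socket [187 241  18  55 261] ((195.5676727294922, 267.8037414550781), (7.828397750854492, 55.10780334472656), 11.888657569885254)
[[0.47   0.2605]
 [0.5865 0.237 ]
 [0.5829 0.2203]
 [0.4664 0.244 ]] [0.5264 0.2405]
sock corners [0.526 0.24  0.052] -10.901413306928662 -10.870837332869906
jig [0.5264 0.2383 0.03  ] -10.522324390315251 -11.371014992772537
rack yaw -1.890356885381621 -2.3172476576903875
rack [ 0.5481 -0.2658  0.06  ] [array([ 0.6117, -0.199 ,  0.06  ]), array([ 0.607 , -0.3372,  0.06  ]), array([ 0.4839, -0.3319,  0.06  ]), array([ 0.4897, -0.195 ,  0.06  ])]
card top yaw -2.7022937539256384 grip [ 0.5498 -0.227   0.11  ] [ 0.5494 -0.226   0.11  ]
mouth [0.5259 0.2447 0.052 ]
grip [ 0.5457 -0.229   0.104 ]
rack [ 0.5506 -0.2608  0.    ]
supply [ 0.5115 -0.0131  0.    ]
jig [0.522  0.2455 0.    ]
mouth [0.5241 0.2543 0.052 ]
grip [ 0.5552 -0.2222  0.104 ]
rack [ 0.55   -0.2541 -0.    ]
supply [ 0.5127 -0.002   0.    ]
jig [0.5299 0.2464 0.    ]
```

```bash
cat >> h.py <<'E'
from scipy.spatial.transform import Rotation as Ro
def down(deg):
    a=np.radians(deg)/2;return [0,float(np.cos(a)),float(np.sin(a)),0]
def box(cx,cy,yaw,lx,ly,z):
    c,s=np.cos(np.radians(yaw)),np.sin(np.radians(yaw))
    return [(cx+c*a*lx/2-s*b*ly/2,cy+s*a*lx/2+c*b*ly/2,z) for a,b in((1,1),(1,-1),(-1,-1),(-1,1))]
def draw(im,c,pts,f,o,col):
    p=(np.array([proj(c,q) for q in pts])+.5-o)*f-.5
    cv2.polylines(im,[np.round(p*16).astype(np.int32)],True,col,1,cv2.LINE_AA,4)
E
python3 - <<'E'
from h import *
for y in(-2.2,177.8):
    print(y,bot.inverse_kinematics([.549,-.2265,.225],down(y)),bot.inverse_kinematics([.526,.24,.138],down(y-8.9)))
s=cv2.imread("pics/scene0.png")
im=np.zeros((600,800,3),np.uint8)
for k,(x,y) in enumerate(((310,160),(125,265))):
    o=np.array([x,y]);a=cv2.resize(s[y:y+120,x:x+100],(400,480),interpolation=cv2.INTER_CUBIC)
    draw(a,"scene",box(.526,.2403,-11.1,.12,.018,.052),4,o,(0,0,255))
    draw(a,"scene",box(.5495,-.2265,-2.2,.044,.01,.112),4,o,(0,0,255))
    draw(a,"scene",box(.548,-.2658,-2.2,.128,.136,.06),4,o,(0,255,255))
    im[:480,k*400:k*400+400]=a
cv2.imwrite("pics/crop2.png",im)
E
```

```text
-2.2 [-0.4132306   0.72102178  1.11646036  1.74802515 -0.71131759  1.13998674
 -0.68270075] [-0.97343786  0.62838136  0.6468713   1.8398281  -0.49569618  0.84031314
 -1.84323884]
177.8 [-0.06739529  0.49645358  0.52512457  1.73017605 -0.28913124  0.99266974
  2.09731904] [-0.52312734  0.54178353  0.02294848  1.81272623 -0.0167035   0.78726898
  0.88538999]
```

View pics/crop2.png

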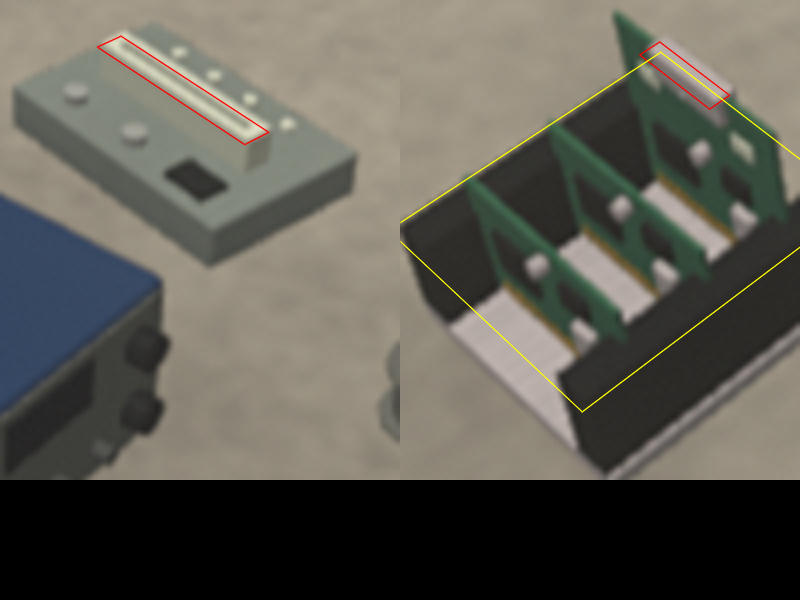

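The overlays agree to about 2 mm: the socket in the left crop fits, and the bar in the right crop sits about 1 px up and right of my box. I'll approach, pinch and check before lifting.

Run:
```python
from h import *
np.set_printoptions(precision=4,suppress=True)
q=down(177.8)
bot.move_to([.549,-.225,.22],q);print(bot.read_t(),bot.read_qpos())
bot.grip(.045)
g=bot.servo_line([.549,-.225,.086],max_speed=.12,guard=6);print(g,bot.read_eef_pos(),bot.read_contact_force())
if not g:
    bot.grip(0);print(bot.read_opening(),bot.read_gripper_force(),bot.read_eef_pos(),bot.read_contact_force())
print(bot.read_t())
t=bot.get_image("top");s=bot.get_image("scene")
cv2.imwrite("pics/g.png",np.hstack([cv2.resize(s[250:350,130:230],(400,400)),cv2.resize(t[200:300,370:470],(400,400))]))
```

```text
4.4917 [-0.0631  0.4999  0.5135  1.7356 -0.2876  0.9816  2.0932]
False [ 0.5495 -0.2253  0.0867] [ 0.3899 -0.6626  0.1178]
0.0095553288085868 29.999465458095074 [ 0.5491 -0.2251  0.0861] [-0.3337 -0.3986  1.4958]
7.1583
```

View pics/g.png

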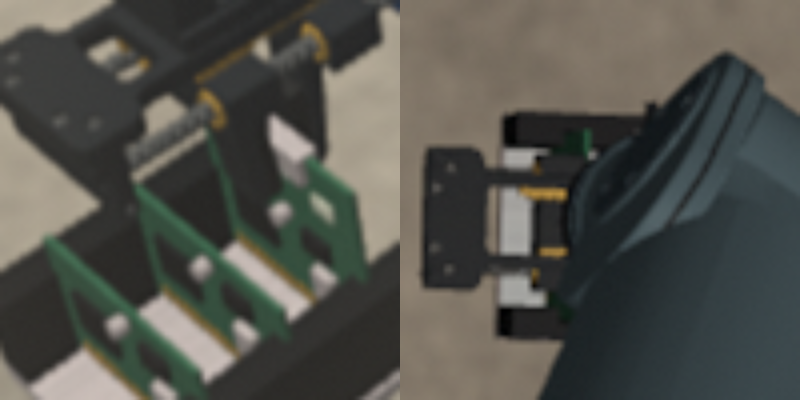

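The fingers hold the bar (9.6 mm opening, 30 N, no side load); the picture shows them around the bar at about (290, 150). Next come the lift, the carry and a stop high above the jig for a look.

Run:
```python
from h import *
np.set_printoptions(precision=4,suppress=True)
g=bot.servo_line([.549,-.225,.24],max_speed=.07,guard=15);print(g,bot.read_eef_pos(),bot.read_contact_force(),bot.read_torque(),bot.read_opening(),bot.read_t())
if not g:
    bot.servo_line([.54,-.01,.24],ori=down(173.4),max_speed=.1)
    bot.servo_line([.526,.2405,.24],ori=down(168.9),max_speed=.1)
    bot.servo_line([.526,.2405,.16],max_speed=.08,guard=4)
    print(bot.read_eef_pos(),bot.read_opening(),bot.read_contact_force(),bot.read_t())
s=bot.get_image("scene");t=bot.get_image("top")
for c in("scene","top"):print(c,[(d["point"],d["p"]) for d in bot.spot_point(c,"card")+bot.spot_point(c,"card_grip")])
cv2.imwrite("pics/j_s.png",s)
cv2.imwrite("pics/j.png",np.hstack([cv2.resize(s[110:230,300:400],(500,600),interpolation=cv2.INTER_CUBIC),cv2.resize(t[215:335,160:220],(300,600),interpolation=cv2.INTER_CUBIC)]))
```

```text
False [ 0.5488 -0.225   0.2397] [ 0.2866  0.0047 -2.2066] [0.0451 0.0288 0.0295] 0.009408104446740756 9.6083
[0.5264 0.2407 0.1605] 0.00946072225988853 [ 0.8823 -0.069  -1.4004] 15.7167
scene [([356.6, 166.1], 0.89), ([361.0, 128.1], 0.58)]
top []
```

View pics/j.png

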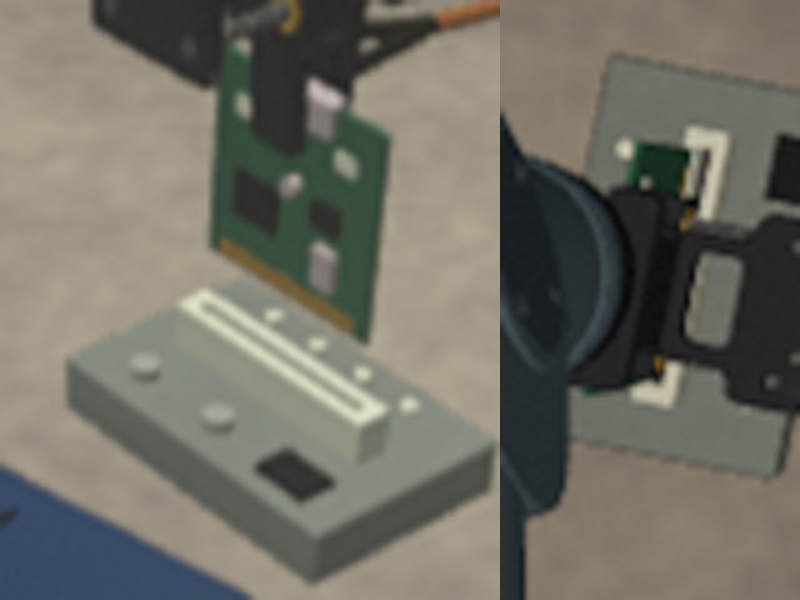

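The card hangs above the socket; its bottom edge runs from (213, 250) to (367, 341) in the scene crop, and the socket top runs from (192, 296) to (374, 415). I'll compare them in world coordinates.

Run:
```python
from h import *
np.set_printoptions(precision=4,suppress=True)
C=lambda x,y,z:cast("scene",(300+(x+.5)/5-.5,110+(y+.5)/5-.5),z)
zb=.1605-.076
a,b=C(213,250,zb),C(367,341,zb);c=(a+b)/2
so=[C(*p,.052) for p in((179,303),(207,290),(387,408),(360,422))];m=np.mean(so,0)
ang=lambda v:np.degrees(np.arctan2(v[1],v[0]))
print("card",c,np.linalg.norm(b-a),ang(b-a));print("socket",m,ang(so[2]-so[1]),ang(so[3]-so[0]),np.linalg.norm(so[2]-so[1]))
d=(c-m)[:2];th=np.radians(-11.1);u=np.array([np.cos(th),np.sin(th)]);print("along,across",d@u,d@[-u[1],u[0]])
s=cv2.imread("pics/j_s.png");a=cv2.resize(s[110:230,300:400],(800,960),interpolation=cv2.INTER_CUBIC);o=np.array([300,110])
draw(a,"scene",box(.5264,.2407,-11.1,.1,.003,zb),8,o,(0,0,255))
draw(a,"scene",box(.5264,.2407,-11.1,.1,.003,zb+.1),8,o,(0,0,255))
draw(a,"scene",box(.5264,.2407,-11.1,.104,.006,.052),8,o,(255,0,0))
cv2.imwrite("pics/j2.png",a[240:840])
```

```text
card [0.5269 0.2449 0.0845] 0.09452174371168859 -9.03492269033473
socket [0.5249 0.2457 0.052 ] -11.453797523917645 -11.051089499346244 0.11795755394520654
along,across 0.0021673164023411173 -0.00043308023995680954
```

View pics/j2.png

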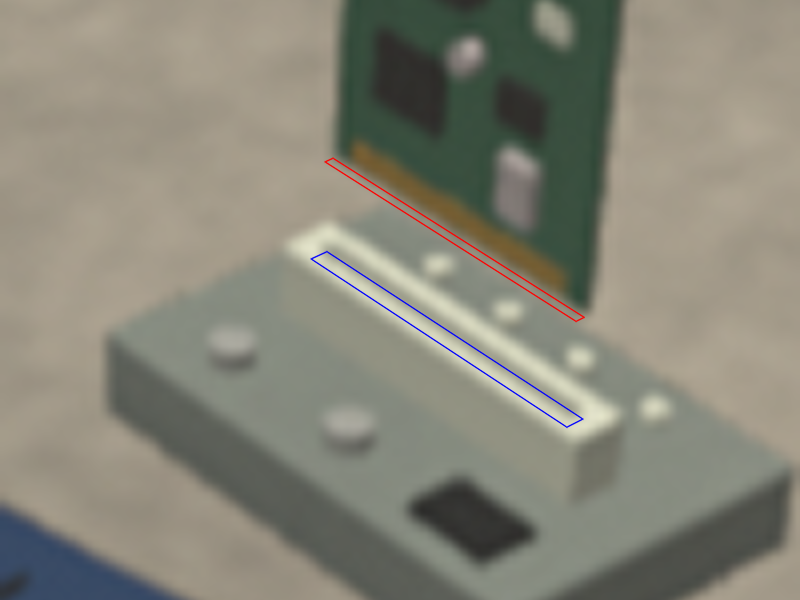

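Relative offset is about 2 mm along and under 1 mm across, so I'll shift slightly and lower to about 11 mm.

Run:
```python
from h import *
np.set_printoptions(precision=4,suppress=True)
print(bot.servo_line([.5248,.2408,.1395],max_speed=.03,guard=3));bot.sleep(.5)
print(bot.read_eef_pos(),bot.read_tcp_rot(),bot.read_opening(),bot.read_gripper_force(),bot.read_contact_force(),bot.read_t())
s=bot.get_image("scene")
cv2.imwrite("pics/k.png",cv2.resize(s[130:220,300:400],(800,600)[:1]+(600,),interpolation=cv2.INTER_CUBIC) if 0 else cv2.resize(s[140:215,300:400],(800,600),interpolation=cv2.INTER_CUBIC))
```

```text
False
[0.5248 0.2408 0.1396] [0.0001 0.0967 0.9953 0.    ] 0.009292312465893253 29.999433159828186 [ 0.5791 -0.3296 -1.5162] 17.35
```

View pics/k.png

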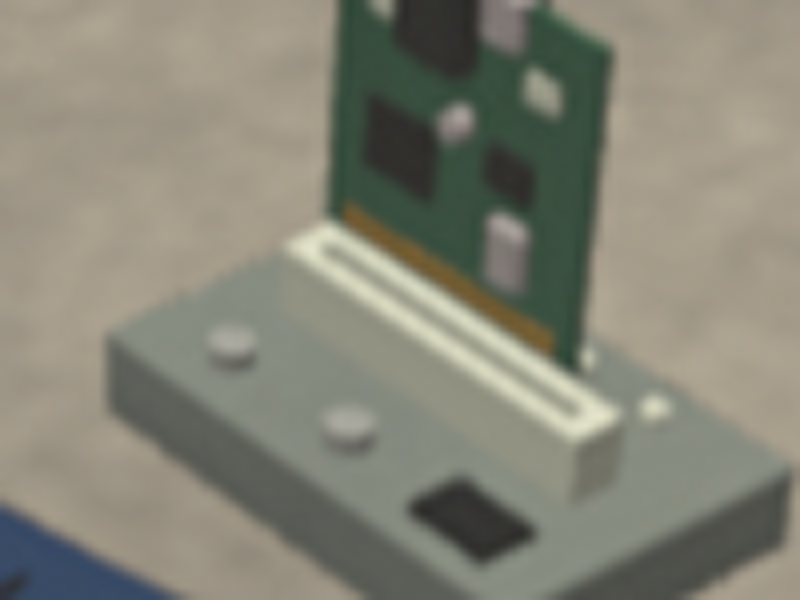

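The card's bottom edge, (330, 222) to (580, 368), lies over the slot, (325, 247) to (580, 408), about 11 mm up. It lines up within roughly 2 mm, with no contact force. Handing in.

```bash
python3 -c "
from workcell import bot
print(bot.sign_off())"
```

```text
the job is handed in; nothing more can be done
None
```

I handed the job in with the tall card still gripped, upright and hovering about 11 mm above the socket, lined up to roughly 2 mm by the camera; no verdict came back.

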